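# Clip the lens arm onto its spindle and set it to the index

### The arm

A 6-joint arm with a two-finger parallel gripper is mounted at the origin on a cart in front of the work surface, level with it; the furniture and walls round the work are solid. World frame = base frame: x ahead of the robot, y to its left, z up, the work surface at z = 0. Lengths are in m, angles in rad, forces in N, time in s.
With the tool pointing down it reaches from about 0.35 to 0.775 m from the base axis. Payload 5.5 kg.
Tool frame: the origin (TCP) lies at the very end of the fingers, on their centre line; the grasp point (between the pads) lies 19 mm behind it; x points along the fingers, y is the direction in which the jaws open and shut, and the axes are right-handed (so a half turn about x gives the same grasp; the last joint's range is limited). The gripper opens to 85 mm and grips with 20 to 120 N. Pads are 22 mm wide; open, the fingers measure 114 mm over their backs; the gripper's body (76 mm by 85 mm) begins 54 mm behind the grasp point. The pads swing forward as they close: fully open they stand 13 mm farther back than shut.
Start: joints at [1.04, 0.313, 0.046, 1.304, 0, 1.431], TCP at [0.219, 0.532, 0.231] pointing down, gripper open.
Joint ranges: [-2.76, 2.76], [-0.86, 1.69], [-1.03, 1.26], [-2.2, 2.34], [-1.47, 1.5], [-3.14, 3.14]. Speed limits (rad/s): [2.57, 2.57, 3.14, 3.14, 3.14, 3.14].

### API

Orientations are given as a unit quaternion [w, x, y, z].
In Python, from workcell import readout, cams, env, finder gives the robot as it stands.
- The arm moves only by the tool drive_tool, never from a script. Its argument "moves" is a list that holds one entry, the list of rows, each a list of 7 numbers: the shift along the tool's x, y, z in m, then the turn, a rotation vector about the tool's x, y, z in rad, then the closure in counts, from 0 (fully open) to 255 (shut). A call has exactly 5 rows; each row is the pose to reach, as a shift and turn from the pose measured when the call began, along the tool's axes at that moment; what a row does not reach only later rows make up. A row lasts 1/8 s, in which the tool goes at most 62.5 mm and 10.7 degrees, less where a joint would pass 70% of its speed; a pose out of reach is approached as far as the arm can. A call with a gripper value outside its range is refused whole. The fingers move at their own pace and stop on an object; "squeeze" is the grip in N (left out, the last holds). Time passes only in rows, so rows that repeat a pose let the fingers close, or fill a call up. It gives the time, the measured TCP pose, the force and the opening at its end, in the units of the state.
- readout.get_state(): the state, without advancing time (a new reading comes with each control period).
- cams.read_camera(name): name is "scene" or "top" or "wrist"; returns the picture (400x640x3 uint8, blue, green, red); there is no depth.
- cams.camera_params(name): a dict with "mtx" (3x3 intrinsics, pixels), "dist" ([k1, k2, p1, p2, k3] as OpenCV has them; the pictures are not rectified), "R" (3x3) and "t" (3): a world point X has camera coordinates R X + t; the wrist camera has in their place "mount" (4x4, takes a point from camera to tool coordinates, whose origin is the TCP and whose axes are the tool frame's). Camera axes: x right, y down, z forward; pixel columns grow to the right and rows downward; lengths in m; the calibration is good to about 2 mm. A picture is of the moment at which its call begins: read the wrist's pose just before it. camera_params takes no time and is no camera call.
- env.hand_in(): hands the job in, once; it reports no verdict.
Trained networks look in the newest picture that a camera, given by its name, has taken for a name from the list of things; names that differ only in an ending like _2 or _b are one class to them, and where a whole thing is asked for, a point or a joint stands for the part that bears it (a point fixed in the world has none). Each returns a list of dicts, best first, with "conf" (0 to 1); they miss things now and then, are a little off and sometimes report something else, mostly with a low value. They report only what shows in the picture. A call takes as long as a camera call. They do not tell look-alikes from the thing itself.
- finder.regions_of(camera, name): "pixels" (400x640 bool, what is visible of it) and "point" ([column, row] in pixels, amid what is visible of it).
The state is a dict: "clock": time; "joint_pos": joint angles; "qvel": joint speeds; "tau": joint torques, N m; "tcp_pos": TCP position; "orientation": TCP orientation; "wrist_force": force on the tool from outside, world axes, zero at the start; "ft_torque": the same for the moment, N m; "finger_gap": finger opening in m.
Only numpy, scipy, OpenCV 4.12 (cv2) and the standard library are available. Lean on these libraries where they do the work, as an engineer would, in place of code of your own. Each camera call takes 0.05 s, during which the arm holds its last target.

### The job

Take the larger of the two spring clips by its finger tab and push it sideways into the groove of the leaning spindle on the magnifier stand, just above the hub of the lens arm, until it has snapped fully home, and let go of it. Then, with the arm so secured, swing the lens arm by its knob until its pointer stands at the long index line of the scale, and leave it there. Leave the smaller clip where it lies.

Things in the scene. Friction and masses are not known exactly. Their poses are not given: they have to be found in the camera images.
- clip: Larger spring clip, bare steel, 48x24x30 mm, 45-75 g, flat on the bench, tab up. Origin: bore centre, on the underside; z to the tab side; x out of the mouth: push it along +x. Back plate x -34.5 to -6.5 mm, 22 wide, 5 thick; two sprung jaws of 5 mm wire run on to x = 13.5 mm. Home in the groove it may turn about the spindle, with about 0.5 mm of play.
- clip_tab (a point): Top centre of the larger clip's finger tab, a steel fin standing on its back plate: 16 mm long along clip x, 9 mm wide along clip y, 25 mm high above the 5 mm plate. This point is 28 mm behind the clip's origin and 30 mm above its underside.
- clip_mouth (a point): Narrowest place between the larger clip's jaws, 6.5 mm in front of its origin and 2.5 mm above the underside: gap 8.4 mm, so the jaws must spring apart over the 12 mm groove (about 5 to 15 N of push). In front of it the mouth flares to 14 mm.
- small_clip: Smaller clip of the same form at 0.7 times the size (34x17x21 mm, 20 g), too small for the spindle. Leave it where it lies (30 mm tolerated). Origin and axes as for the larger clip. The two clips may lie in either place, left or right.
- stand: Magnifier stand, fixed on the bench: grey base plate 130x100x10 mm with a column leaning 30 degrees from vertical towards the stand's -x side. Origin on the bench, right under the origin of head; z up.
- head: Fixed head of the leaning column. Origin on the spindle axis, 85 mm above the bench; z up along the spindle, leaning 30 degrees to the robot's right; y level; x up the slope, to the robot's left. On the spindle, from below: lens arm's flat hub disc (48 mm diameter), groove (12 mm diameter, 7.5 mm wide, right on the hub's upper face), end collar (20 mm diameter, 8 mm thick).
- groove_low (a point): Middle of the groove (on the axis, head z = 3.75 mm) if the spindle were at its lowest. The spindle is locked at a height that differs each time and is not measured: hub face, groove, collar, arm and knob all stand 0 to 10 mm higher along head z. The hub's face is then at head z = 0 to 10 mm; find it by touch (3 N is enough, it does not give way) or by sight.
- approach_low (a point): Point 28 mm down the slope (head x = -28 mm, z = 0) from the axis. The clip is pushed on from this side along head +x, lying just on or above the hub's face; the other sides may be blocked by the arm. A clip with its origin over this point has its jaw ends over the hub, about 4 mm clear of the collar.
- index_line (a point): Middle of the long index line on the scale plate, on the head's -y side, 55 mm from the axis and 23.5 mm below the head's origin along head z. The lens arm's pointer, a short dark tongue opposite the lens, must stand at this line.
- lens_arm (a joint): Angle of the lens arm, rad; friction holds it (about 2 N at the knob). 0: pointer at the index. Grows clockwise from above: at angle a the arm points along (sin a, cos a) in head x, y. Round upright knob, 16 mm thick, 75 mm from the axis, parallel to it, from 2 mm below to 24 mm above the hub's face; bar under it 12 mm wide; lens ring (52 mm) centred at 115 mm.
There are look-alikes about, which are no part of the job. What is shaped like the clip but green or pink is not meant.

How it is judged:
By the outcome, as a careful person would: the job done as asked, in the order asked, and still so for the second after the job is handed in, with the robot touching nothing.
It also fails if it takes over 61 s, if anything falls off the work surface, if the arm or the gripper's body presses on something with over 40 N, if the wrist force passes 120 N, or if a joint passes its speed limit or range.

## Working session

There is one attempt and no reset: what is moved stays moved. The work goes in short steps, Python scripts to look and compute and a tool call to move; the robot and the scene stay as the last step left them, time stands still between calls to the robot, and variables do not carry over. Pictures are saved under pics/ and viewed, and the job is handed in when it is done.

Besides the shell and the picture viewer there is one more tool, called as a command line: name --argument value ..., lists and objects as JSON in quotes. drive_tool: Moves the arm, as the interface text tells. Its arguments: {"type":"object","properties":{"moves":{"type":"array"},"squeeze":{"type":"number"}},"required":["moves"]}

```bash
ls; mkdir -p pics
python3 - <<'E'
from workcell import readout,cams,env,finder
import cv2,numpy as np
for n in ["scene","top","wrist"]:
    im=cams.read_camera(n); cv2.imwrite(f"pics/a_{n}.png",im)
    p=cams.camera_params(n); print(n,{k:np.round(v,4).tolist() for k,v in p.items()})
    for nm in ["clip","small_clip","stand","lens_arm"]:
        try:
            for r in finder.regions_of(n,nm)[:4]: print(n,nm,round(r["conf"],2),r["point"],r["pixels"].sum())
        except Exception as e: print(n,nm,e)
print(readout.get_state())
E
```

```text
pics
scene {'mtx': [[508.0569, 0.0, 312.482], [0.0, 508.0569, 201.2181], [0.0, 0.0, 1.0]], 'dist': [0.0152, 0.0, 0.0, 0.0, 0.0], 'R': [[-0.6847, -0.7288, -0.0043], [-0.3945, 0.3757, -0.8386], [0.6128, -0.5725, -0.5448]], 't': [0.3573, 0.2859, 0.8316]}
scene clip 0.8 [286.0, 272.2] 225
scene clip 0.69 [315.0, 197.7] 1082
scene clip 0.6 [255.5, 298.2] 285
scene clip 0.57 [269.3, 336.2] 213
scene small_clip 0.48 [312.6, 198.1] 1040
scene small_clip 0.46 [405.4, 213.9] 61
scene stand 0.67 [305.0, 212.3] 2133
top {'mtx': [[434.4254, 0.0, 325.5903], [0.0, 434.4254, 196.9203], [0.0, 0.0, 1.0]], 'dist': [-0.0965, 0.0, 0.0, 0.0, 0.0], 'R': [[-0.004, -1.0, -0.0018], [-0.9952, 0.0042, -0.0978], [0.0978, 0.0014, -0.9952]], 't': [0.0185, 0.538, 0.9985]}
top clip 0.75 [222.2, 272.6] 89
top clip 0.63 [240.0, 232.6] 147
top clip 0.46 [280.5, 229.0] 96
top small_clip 0.63 [423.8, 236.7] 62
top stand 0.89 [347.1, 180.0] 3199
top stand 0.46 [242.7, 234.2] 78
top lens_arm 0.66 [343.8, 198.5] 879
wrist {'mtx': [[330.3596, 0.0, 318.1661], [0.0, 330.3596, 201.6622], [0.0, 0.0, 1.0]], 'dist': [0.0072, 0.0, 0.0, 0.0, 0.0], 'mount': [[-0.001, -0.2597, 0.9657, -0.1428], [1.0, -0.0006, 0.0009, 0.0001], [0.0004, 0.9657, 0.2597, -0.065], [0.0, 0.0, 0.0, 1.0]]}
{'clock': 0.75, 'joint_pos': array([ 1.04042583e+00,  3.13120684e-01,  4.61091401e-02,  1.30358054e+00,
       -1.71648534e-05,  1.43119166e+00]), 'qvel': array([-6.66425099e-04,  2.06600755e-03, -2.62370053e-03, -8.51693389e-04,
       -6.53679740e-05,  1.90434560e-03]), 'tau': array([-1.89253791e-03, -4.80343902e+01,  2.98775268e+01, -2.74153253e-04,
       -2.45027886e-04,  9.10359574e-06]), 'tcp_pos': array([0.21905889, 0.53169475, 0.2313721 ]), 'orientation': array([ 0.69368241,  0.13734545,  0.69362347, -0.13721305]), 'wrist_force': array([0.29405197, 0.14933937, 0.68535383]), 'ft_torque': array([-0.01353645, -0.01254264, -0.04362665]), 'finger_gap': 0.08523161799264226}
```

View pics/a_scene.png

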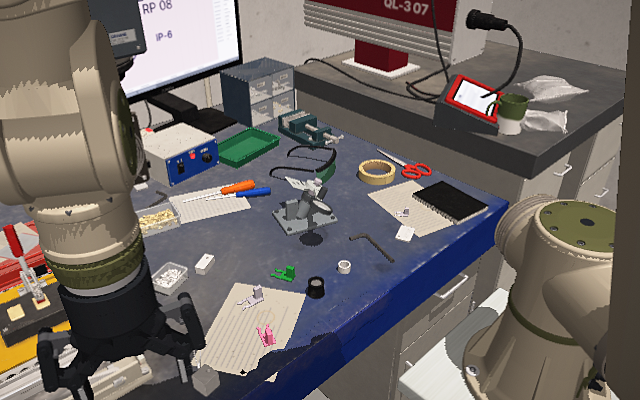

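View pics/a_top.png

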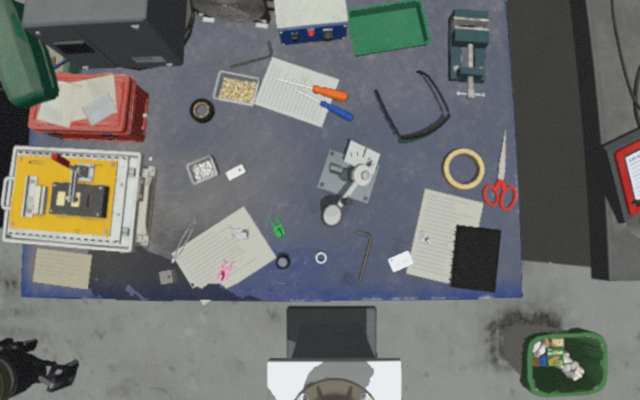

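Run:
```python
import cv2
a=cv2.imread("pics/a_top.png")
cv2.imwrite("pics/a_top_z.png",cv2.resize(a[120:320,190:460],None,fx=2.9,fy=2.9,interpolation=cv2.INTER_CUBIC))
a=cv2.imread("pics/a_scene.png")
cv2.imwrite("pics/a_scene_z.png",cv2.resize(a[140:360,210:450],None,fx=2.7,fy=2.7,interpolation=cv2.INTER_CUBIC))
```

```text
(no output)
```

View pics/a_top_z.png

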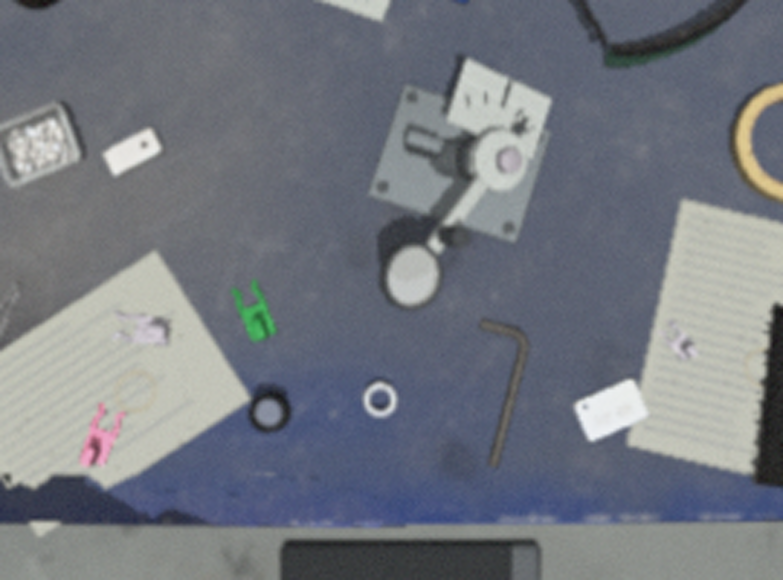

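View pics/a_scene_z.png

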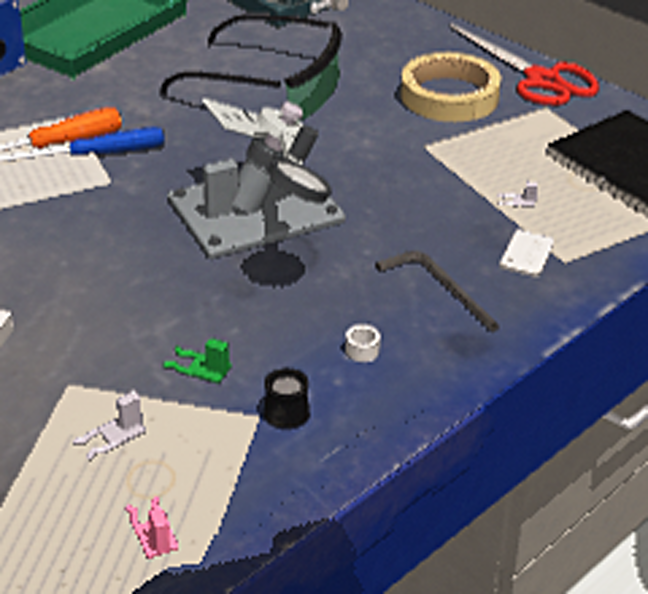

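Candidates in the top image: steel clip at (240,233) on the left paper, steel clip at (424,238) on the right paper, green clip at (279,228), and pink clip at (225,270). The left steel clip looks larger, so I'll measure sizes and the stand pose.

```bash
cat > h.py <<'E'
from workcell import readout,cams,env,finder
import cv2,numpy as np
from scipy.spatial.transform import Rotation as Rot
def q2R(q): return Rot.from_quat([q[1],q[2],q[3],q[0]]).as_matrix()
def cam(n,st=None):
    p=cams.camera_params(n); K=np.array(p["mtx"]);d=np.array(p["dist"],float)
    if n=="wrist":
        st=st or readout.get_state(); M=np.array(p["mount"]); T=np.eye(4);T[:3,:3]=q2R(st["orientation"]);T[:3,3]=st["tcp_pos"]
        W=np.linalg.inv(T@M); R=W[:3,:3];t=W[:3,3]
    else: R=np.array(p["R"]);t=np.array(p["t"])
    return K,d,R,t
def ray(c,uv):
    K,d,R,t=c
    u=cv2.undistortPoints(np.array(uv,float).reshape(-1,1,2),K,d).reshape(-1,2)
    v=np.c_[u,np.ones(len(u))]@R
    return -R.T@t, v/np.linalg.norm(v,axis=1,keepdims=True)
def onz(c,uv,z):
    o,v=ray(c,uv); return o+v*((z-o[2])/v[:,2])[:,None]
def proj(c,X):
    K,d,R,t=c
    return cv2.projectPoints(np.array(X,float).reshape(-1,1,3),cv2.Rodrigues(R)[0],t,K,d)[0].reshape(-1,2)
def tri(cs,uvs):
    A=np.zeros((3,3));b=np.zeros(3)
    for c,uv in zip(cs,uvs):
        o,v=ray(c,uv);P=np.eye(3)-np.outer(v[0],v[0]);A+=P;b+=P@o
    return np.linalg.solve(A,b)
E
python3 - <<'E'
from h import *
np.set_printoptions(precision=4,suppress=True)
T=cam("top");S=cam("scene")
z=lambda p:np.array(p)/2.9+[190,120]
s=lambda p:np.array(p)/2.7+[210,140]
print("plate",onz(T,[z(p) for p in [(407,85),(548,130),(515,240),(371,193)]],0.01))
print("Lclip: jaw ends, plate rear",onz(T,[z(p) for p in [(118,316),(122,342),(168,316),(170,342)]],0.003))
print("Rclip",onz(T,[z(p) for p in [(675,325),(668,335),(692,357)]],0.003))
print("tabL",tri([T,S],[z((160,325)),s((128,398))]))
print("collar",tri([T,S],[z((509,160)),s((292,107))]))
print("knob",tri([T,S],[z((453,235)),s((308,131))]))
print("lens",tri([T,S],[z((413,275)),s((302,182))]))
E
```

```text
plate [[ 0.6557  0.0043  0.01  ]
 [ 0.6172 -0.1131  0.01  ]
 [ 0.5252 -0.0843  0.01  ]
 [ 0.5648  0.0346  0.01  ]]
Lclip: jaw ends, plate rear [[0.4638 0.2452 0.003 ]
 [0.4422 0.2416 0.003 ]
 [0.4637 0.2034 0.003 ]
 [0.4422 0.2015 0.003 ]]
Rclip [[ 0.4544 -0.2172  0.003 ]
 [ 0.4462 -0.2111  0.003 ]
 [ 0.4278 -0.2308  0.003 ]]
tabL [0.4562 0.207  0.0205]
collar [ 0.5792 -0.0724  0.0955]
knob [ 0.5187 -0.0295  0.1166]
lens [0.4916 0.0011 0.0944]
```

Run:
```python
from h import *
np.set_printoptions(precision=3,suppress=True)
print(q2R(readout.get_state()["orientation"]))
im=cv2.imread("pics/a_top.png");cv2.imwrite("pics/crop1.png",cv2.resize(im[205:295,205:300],None,fx=6,fy=6,interpolation=cv2.INTER_CUBIC))
```

```text
[[ 0.     0.381  0.925]
 [ 0.     0.925 -0.381]
 [-1.     0.     0.   ]]
```

View pics/crop1.png

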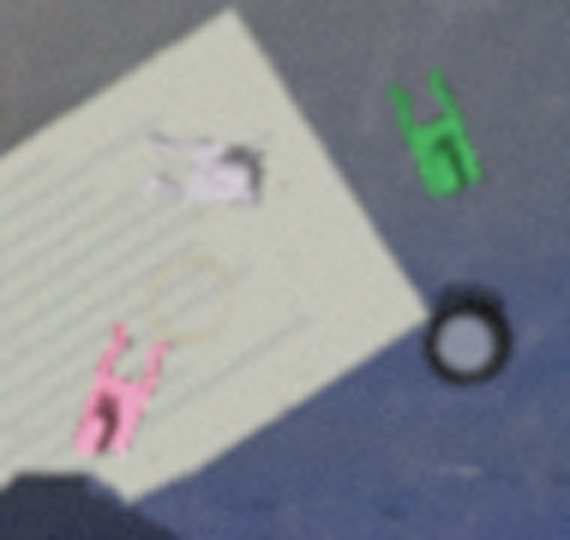

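View pics/a_wrist.png

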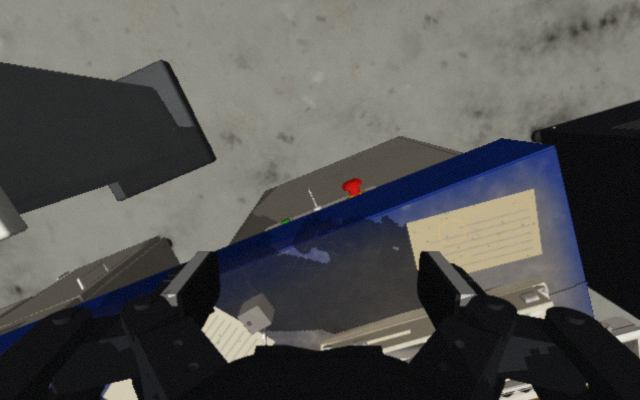

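drive_tool --moves '[[[0.012,-0.042,0.068,0.18,0,0,0],[0.025,-0.084,0.136,0.36,0,0,0],[0.035,-0.12,0.2,0.54,0,0,0],[0.05,-0.16,0.26,0.72,0,0,0],[0.06,-0.19,0.31,0.9,0,0,0]]]' --squeeze 60

```text
clock: 1.38
tcp_pos: [0.4019, 0.281, 0.1811]
orientation: [0.564, 0.427, 0.563, -0.427]
wrist_force: [0.8, 0.3, 0.6]
finger_gap: 0.0855
```

drive_tool --moves '[[[0.01,0.012,0.04,0.14,0,0,0],[0.03,0.031,0.086,0.28,0,0,0],[0.03,0.031,0.086,0.28,0,0,0],[0.03,0.031,0.086,0.28,0,0,0],[0.03,0.031,0.086,0.28,0,0,0]]]'

```text
clock: 2.0
tcp_pos: [0.4547, 0.2077, 0.1517]
orientation: [0.499, 0.502, 0.499, -0.5]
wrist_force: [0.1, -0.2, 0.2]
finger_gap: 0.0857
```

Run:
```python
from h import *
np.set_printoptions(precision=4,suppress=True)
st=readout.get_state();c=cam("wrist",st)
cv2.imwrite("pics/b.png",cams.read_camera("wrist"))
for nm in ["clip","clip_tab"]:
  for r in finder.regions_of("wrist",nm)[:4]: print(nm,r["conf"],r["point"],r["pixels"].sum())
print(st["tcp_pos"],q2R(st["orientation"]))
# predicted clip
o=np.array([.453,.2345,0]);x=np.array([0,1,0]);y=np.array([-1,0,0])
for p in [(-.028,0,.03),(-.0345,.011,0),(-.0345,-.011,0),(.0135,.01,.0),(.0135,-.01,0)]:
    print(p,proj(c,o+x*p[0]+y*p[1]+np.array([0,0,p[2]])))
```

```text
clip 0.83 [325.4, 266.2] 1113
clip 0.6 [204.3, 127.6] 1295
clip 0.59 [313.0, 172.4] 1137
clip_tab 0.95 [206.6, 125.0] 1346
clip_tab 0.81 [325.1, 265.2] 1050
clip_tab 0.69 [315.9, 171.1] 1139
[0.4547 0.2077 0.1517] [[ 0.0017  1.     -0.0034]
 [ 0.0011 -0.0034 -1.    ]
 [-1.      0.0017 -0.0011]]
(-0.028, 0, 0.03) [[314.9983 196.9003]]
(-0.0345, 0.011, 0) [[303.2768 195.8669]]
(-0.0345, -0.011, 0) [[327.2299 195.763 ]]
(0.0135, 0.01, 0.0) [[303.5708 142.9559]]
(0.0135, -0.01, 0) [[326.2756 142.8642]]
```

View pics/b.png

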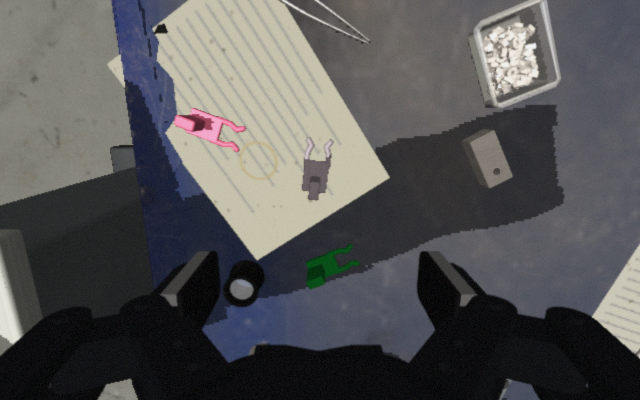

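Run:
```python
import cv2
a=cv2.imread("pics/b.png")[130:210,280:350]
cv2.imwrite("pics/b_z.png",cv2.resize(a,None,fx=7,fy=7,interpolation=cv2.INTER_CUBIC))
```

```text
(no output)
```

View pics/b_z.png

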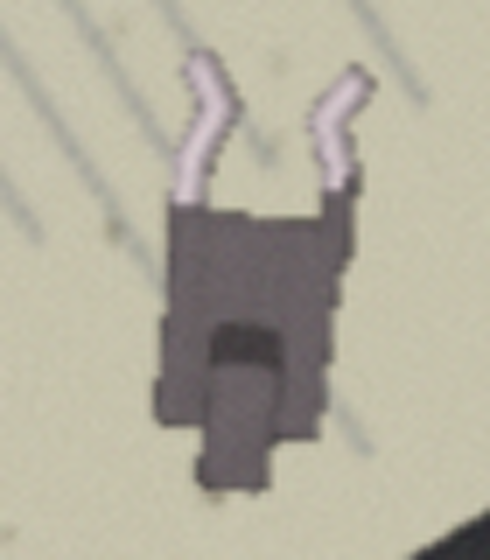

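```bash
cat >> h.py <<'E'
def clipT(ox,oy,yaw):
    T=np.eye(4);T[:3,:3]=Rot.from_euler('z',yaw).as_matrix();T[:3,3]=[ox,oy,0];return T
E
python3 - <<'E'
from h import *
from scipy.optimize import least_squares
np.set_printoptions(precision=4,suppress=True)
c=cam("wrist")
z=lambda p:np.array(p)/7+[280,130]-0.43
obs=[((-.0345,.011,.0025),(157,428)),((-.0345,-.011,.0025),(320,438)),((-.036,.0045,.03),(200,488)),((-.036,-.0045,.03),(268,490)),((-.020,.0045,.03),(210,362)),((-.020,-.0045,.03),(281,368))]
P=np.array([o[0] for o in obs]);U=np.array([z(o[1]) for o in obs])
tips=np.array([z((197,55)),z((362,75))])
def f(v):
    T=clipT(*v); X=P@T[:3,:3].T+T[:3,3]
    r=(proj(c,X)-U).ravel()
    m=np.mean(proj(c,np.array([(.0125,.0095,.0025),(.0125,-.0095,.0025)])@T[:3,:3].T+T[:3,3]),0)-tips.mean(0)
    return np.r_[r,m*1.5]
s=least_squares(f,[.453,.234,1.57]);print(s.x,np.degrees(s.x[2]),s.fun)
T=clipT(*s.x);print("tab",T@[-.028,0,.03,1])
print(onz(c,tips,.0025))
E
```

```text
[0.4555 0.2394 1.4565] 83.45414084116005 [-0.5555 -0.9933  0.2771  0.167  -0.58    0.4287  0.5176  1.2939 -0.0065
 -0.459   0.8248 -0.1279 -0.3588 -0.2269]
tab [0.4523 0.2116 0.03   1.    ]
[[0.4469 0.2529 0.0025]
 [0.4674 0.2504 0.0025]]
```

The larger steel clip is the left one, at about (.4555,.2394) with yaw 83.5°. It is at (313,170) in the wrist image, is bare steel, and its jaw tips are 21 mm apart. I'll descend partway and check.

drive_tool --moves '[[[0.04,-0.0027,-0.0037,0.11,0,0,130],[0.08,-0.0027,-0.0037,0.11,0,0,130],[0.08,-0.0027,-0.0037,0.11,0,0,130],[0.08,-0.0027,-0.0037,0.11,0,0,130],[0.08,-0.0027,-0.0037,0.11,0,0,130]]]' --squeeze 110

```text
clock: 2.78
tcp_pos: [0.4536, 0.212, 0.0735]
orientation: [0.472, 0.529, 0.47, -0.526]
wrist_force: [-0.5, 0.7, 0.9]
finger_gap: 0.042
```

Run:
```python
from h import *
np.set_printoptions(precision=4,suppress=True)
st=readout.get_state();c=cam("wrist",st)
im=cams.read_camera("wrist")
T=clipT(.4555,.2394,1.4565)
P=np.array([(-.0345,.011,.005),(-.0345,-.011,.005),(-.036,.0045,.03),(-.036,-.0045,.03),(-.020,.0045,.03),(-.020,-.0045,.03),(.0135,.0095,.0025),(.0135,-.0095,.0025)])
U=proj(c,P@T[:3,:3].T+T[:3,3])
big=cv2.resize(im[100:320,220:420],None,fx=2.7,fy=2.7,interpolation=cv2.INTER_CUBIC)
for u in U: cv2.circle(big,tuple(int(v) for v in (u+.5-[220,100])*2.7),3,(0,0,255),-1)
cv2.imwrite("pics/c.png",big)
print(st["tcp_pos"],st["finger_gap"],q2R(st["orientation"]))
```

```text
[0.4536 0.212  0.0735] 0.04200321423647257 [[ 0.005   0.9936 -0.1128]
 [ 0.0018 -0.1128 -0.9936]
 [-1.      0.0048 -0.0024]]
```

View pics/c.png

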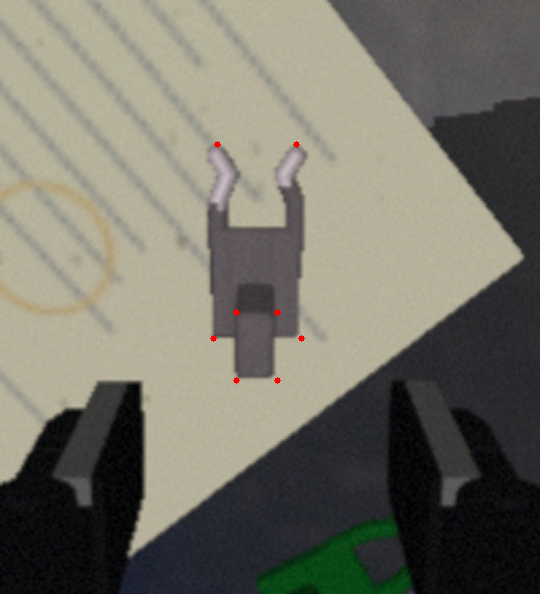

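The overlay matches the clip within about 0.5 mm. Descending and gripping.

drive_tool --moves '[[[0.03,-0.0015,0,0,0,0,130],[0.065,-0.0015,0,0,0,0,130],[0.065,-0.0015,0,0,0,0,130],[0.065,-0.0015,0,0,0,0,255],[0.065,-0.0015,0,0,0,0,255]]]' --squeeze 110

```text
clock: 3.45
tcp_pos: [0.4539, 0.2126, 0.0102]
orientation: [0.472, 0.53, 0.47, -0.525]
wrist_force: [-4.7, -2.4, 15.3]
finger_gap: 0.0071
```

drive_tool --moves '[[[0,0,0,0,0,0,255],[0,0,0,0,0,0,255],[0,0,0,0,0,0,255],[-0.02,0,0,0,0,0,255],[-0.05,0,0,0,0,0,255]]]'

```text
clock: 4.08
tcp_pos: [0.4522, 0.2121, 0.0597]
orientation: [0.472, 0.529, 0.47, -0.526]
wrist_force: [0.5, -0.9, 0.2]
finger_gap: 0.0061
```

Run:
```python
from h import *
np.set_printoptions(precision=4,suppress=True)
st=readout.get_state();c=cam("wrist",st)
im=cams.read_camera("wrist")
cv2.imwrite("pics/d.png",cv2.resize(im[100:320,220:420],None,fx=2.7,fy=2.7,interpolation=cv2.INTER_CUBIC))
print(st)
```

```text
{'clock': 4.075, 'joint_pos': array([ 0.2775,  0.2882, -0.4368,  0.8405,  0.0004,  1.9616]), 'qvel': array([-0.0005, -0.3016,  0.3145,  0.5901,  0.0014, -0.0011]), 'tau': array([  0.079 , -40.2089,  23.682 ,  -0.9684,   0.0052,   0.0002]), 'tcp_pos': array([0.4522, 0.2121, 0.0597]), 'orientation': array([ 0.4716,  0.5292,  0.4702, -0.5258]), 'wrist_force': array([ 0.5495, -0.9188,  0.159 ]), 'ft_torque': array([-0.0271,  0.0033,  0.0129]), 'finger_gap': 0.006109888334695838}
```

View pics/d.png

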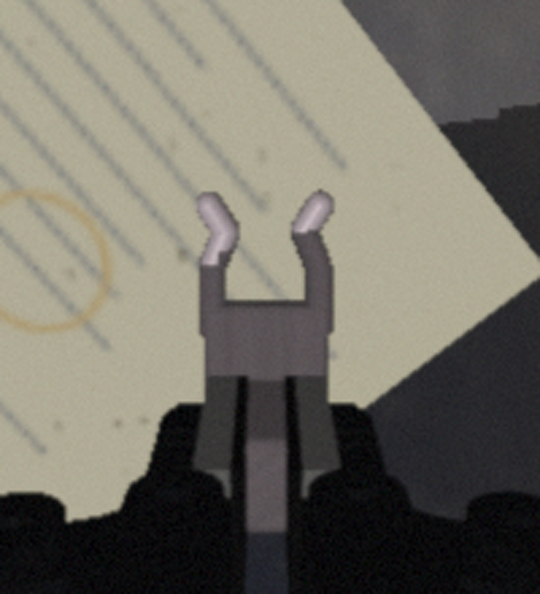

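Run:
```python
from h import *
from scipy.optimize import least_squares
np.set_printoptions(precision=4,suppress=True)
p=cams.camera_params("wrist");M=np.array(p["mount"]);W=np.linalg.inv(M)
c=(np.array(p["mtx"]),np.array(p["dist"],float),W[:3,:3],W[:3,3])
z=lambda q:(np.array(q,float))/2.7+[220,100]-.3
# tip centre width at clip x=0.0125: half 10.3mm from c.png estimate
tips=z([(207,205),(322,205)]); edge=z([(265,302)])
def X(v,P):
    h,s,yo,yaw,pit=v
    # clip axes in tool: x->-z, y-> -y? , z->-x ; (x,y,z)->(-tz, ?, -tx): right handed: y=z×x = (-ex)×(-ez)= ex×ez=-ey
    B=np.array([[0,0,-1],[0,-1,0],[-1,0,0]]).T.astype(float)
    R=Rot.from_euler('xy',[yaw,pit]).as_matrix()
    B=np.array([[0,0,-1.],[0,-1,0],[-1,0,0]])
    return (np.array(P)@B)@R.T+[h,yo,s]
def f(v):
    v=np.r_[v,0]
    a=proj(c,X(v,[(.0125,.0103,.0025),(.0125,-.0103,.0025)]));b=proj(c,X(v,[(-.0065,0,.005)]))
    return np.r_[(a-tips).ravel(),(b-edge)[0,1],0.3*(v[0]-.010)*1e3]
s=least_squares(f,[.01,-.028,0,0]);print(s.x,s.fun)
```

```text
[ 0.0166 -0.0244  0.0004  0.0006] [-0.111  -1.0878  0.1113 -1.0886  2.2859  1.9797]
```

Run:
```python
from h import *
from scipy.optimize import least_squares
np.set_printoptions(precision=4,suppress=True)
p=cams.camera_params("wrist");M=np.array(p["mount"]);W=np.linalg.inv(M)
c=(np.array(p["mtx"]),np.array(p["dist"],float),W[:3,:3],W[:3,3])
B=np.array([[0,0,-1.],[0,-1,0],[-1,0,0]])
for h in (.008,.0102,.013):
  for s in (-.026,-.028,-.030):
    a=proj(c,np.array([(.0125,.0103,.0025),(.0125,-.0103,.0025),(-.0065,.009,.005),(-.0065,-.009,.005)])@B+[h,0,s])
    print(h,s,((a+.3-[220,100])*2.7).round(0).tolist())
```

```text
0.008 -0.026 [[201.0, 202.0], [323.0, 202.0], [210.0, 314.0], [315.0, 314.0]]
0.008 -0.028 [[201.0, 190.0], [324.0, 190.0], [210.0, 303.0], [315.0, 303.0]]
0.008 -0.03 [[201.0, 178.0], [324.0, 178.0], [209.0, 292.0], [315.0, 292.0]]
0.0102 -0.026 [[202.0, 200.0], [323.0, 200.0], [211.0, 310.0], [314.0, 310.0]]
0.0102 -0.028 [[202.0, 188.0], [323.0, 188.0], [210.0, 299.0], [314.0, 299.0]]
0.0102 -0.03 [[202.0, 176.0], [323.0, 176.0], [210.0, 288.0], [315.0, 288.0]]
0.013 -0.026 [[203.0, 197.0], [322.0, 197.0], [212.0, 306.0], [313.0, 306.0]]
0.013 -0.028 [[203.0, 186.0], [322.0, 185.0], [211.0, 295.0], [314.0, 295.0]]
0.013 -0.03 [[203.0, 174.0], [322.0, 174.0], [211.0, 284.0], [314.0, 284.0]]
```

```bash
cat >> h.py <<'E'
import json,os
def head():
    d=json.load(open("head.json")); u=np.array([np.cos(d["yaw"]),np.sin(d["yaw"]),0]);Z=np.array([0,0,1.])
    l=np.radians(30)
    hz=np.cos(l)*Z-np.sin(l)*u; hx=np.cos(l)*u+np.sin(l)*Z; hy=np.cross(hz,hx)
    return np.array(d["O"]),np.c_[hx,hy,hz]
def go(pos_h,extra=None):
    """tool shift/turn to TCP at head coords pos_h with standard orientation"""
    O,H=head(); st=readout.get_state();R=q2R(st["orientation"]);p=np.array(st["tcp_pos"])
    Rt=np.c_[-H[:,2],-H[:,1],-H[:,0]]
    if extra is not None: Rt=Rt@Rot.from_rotvec(extra).as_matrix()
    X=O+H@np.array(pos_h)
    print("shift",np.round(R.T@(X-p),4),"turn",np.round(Rot.from_matrix(R.T@Rt).as_rotvec(),3),"target",X.round(4), "now head",(H.T@(p-O)).round(4))
E
echo '{"yaw":1.2566,"O":[0.583,-0.063,0.085]}'>head.json
python3 -c "
from h import *
go([-.065,0,.070])
go([-.065,0,.150])
"
```

```text
shift [-0.0493  0.1407  0.349 ] turn [0.199 0.516 0.043] target [ 0.5548 -0.1498  0.1131] now head [ 0.1825  0.2071 -0.1297]
shift [-0.1189  0.1334  0.3879] turn [0.199 0.516 0.043] target [ 0.5424 -0.1879  0.1824] now head [ 0.1825  0.2071 -0.1297]
```

drive_tool --moves '[[[-0.06,0.01,0.01,0,0,0,255],[-0.115,0.02,0.03,0.04,0.1,0.01,255],[-0.15,0.04,0.08,0.08,0.2,0.02,255],[-0.15,0.06,0.135,0.12,0.31,0.03,255],[-0.15,0.08,0.19,0.16,0.41,0.04,255]]]'

```text
clock: 4.75
tcp_pos: [0.5122, 0.0127, 0.2153]
orientation: [0.335, 0.673, 0.501, -0.429]
wrist_force: [0.9, -0.1, -1.3]
finger_gap: 0.0061
```

```bash
python3 -c "
from h import *
go([-.065,0,.080])
go([-.065,0,.150])
"
```

```text
shift [0.0258 0.0834 0.1755] turn [ 0.042  0.102 -0.002] target [ 0.5532 -0.1546  0.1218] now head [0.1086 0.0907 0.0878]
shift [-0.0438  0.0833  0.1827] turn [ 0.042  0.102 -0.002] target [ 0.5424 -0.1879  0.1824] now head [0.1086 0.0907 0.0878]
```

drive_tool --moves '[[[0,0.025,0.05,0.02,0.05,0,255],[0,0.05,0.1,0.042,0.1,0,255],[0.01,0.075,0.15,0.042,0.102,-0.002,255],[0.026,0.083,0.175,0.042,0.102,-0.002,255],[0.026,0.083,0.175,0.042,0.102,-0.002,255]]]'

```text
clock: 5.38
tcp_pos: [0.552, -0.1549, 0.1192]
orientation: [0.292, 0.701, 0.509, -0.406]
wrist_force: [-0.1, -0.4, -0.3]
finger_gap: 0.006
```

Run:
```python
from h import *
np.set_printoptions(precision=4,suppress=True)
st=readout.get_state();c=cam("wrist",st)
im=cams.read_camera("wrist"); cv2.imwrite("pics/e.png",im)
json.dump({"p":st["tcp_pos"].tolist(),"q":st["orientation"].tolist()},open("e.json","w"))
im=cams.read_camera("scene"); cv2.imwrite("pics/e_s.png",cv2.resize(im[150:260,240:370],None,fx=6,fy=5.4,interpolation=cv2.INTER_CUBIC))
O,H=head()
print(st["tcp_pos"],st["joint_pos"], H.T@(st["tcp_pos"]-O))
```

```text
[ 0.552  -0.1549  0.1192] [-0.6687  0.4748 -0.1045  1.1925  0.4879  1.1698] [-0.0669  0.0011  0.0781]
```

View pics/e.png

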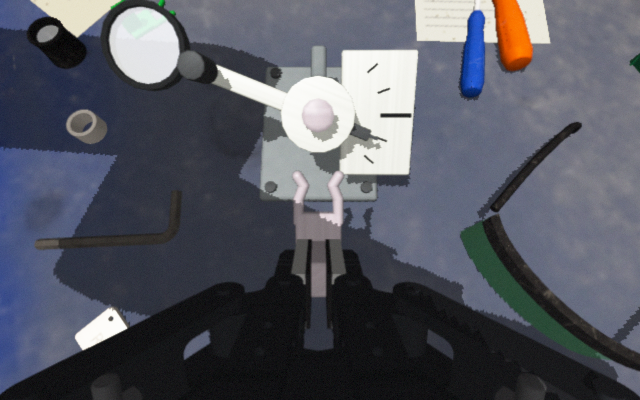

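View pics/e_s.png

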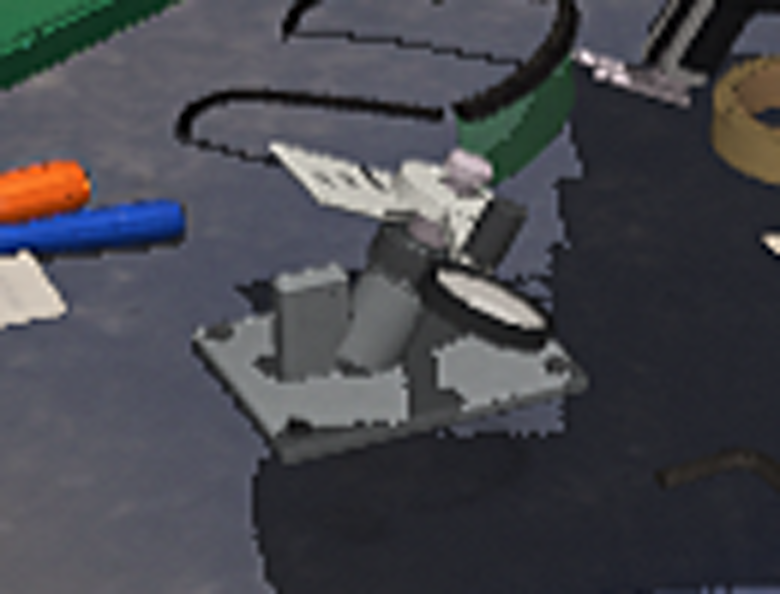

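Run:
```python
import cv2
a=cv2.imread("pics/e.png")
cv2.imwrite("pics/e_z.png",cv2.resize(a[60:210,260:420],None,fx=4,fy=4,interpolation=cv2.INTER_CUBIC))
cv2.imwrite("pics/e_k.png",cv2.resize(a[40:140,170:300],None,fx=4,fy=4,interpolation=cv2.INTER_CUBIC))
```

```text
(no output)
```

View pics/e_z.png

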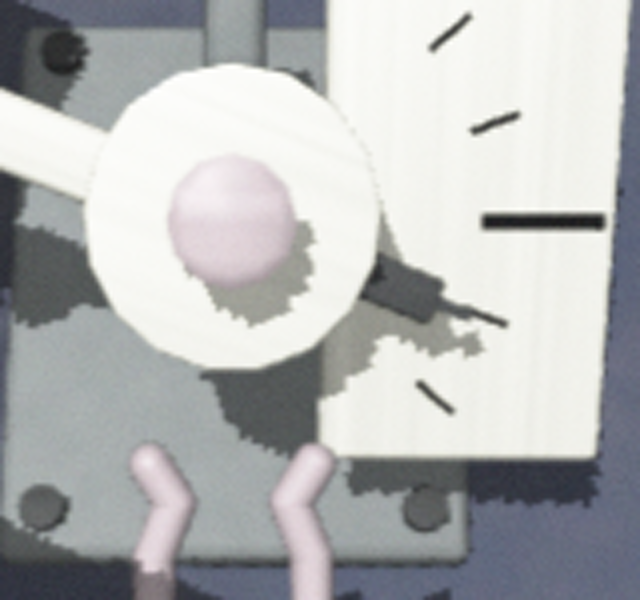

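View pics/e_k.png

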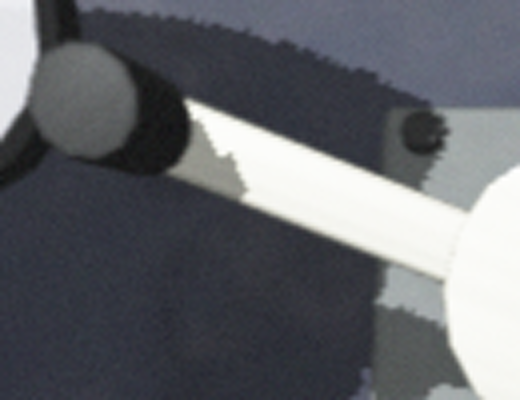

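```bash
cat > fit.py <<'E'
from h import *
from scipy.optimize import least_squares
th=np.linspace(0,2*np.pi,120,endpoint=False)
def circ(cx,cy,z,r): return np.c_[cx+r*np.cos(th),cy+r*np.sin(th),np.full_like(th,z)]
def ext(u): return np.array([u[:,0].min(),u[:,0].max(),u[:,1].min(),u[:,1].max()])
def axes(yaw):
    u=np.array([np.cos(yaw),np.sin(yaw),0]);Z=np.array([0,0,1.]);l=np.radians(30)
    hz=np.cos(l)*Z-np.sin(l)*u; hx=np.cos(l)*u+np.sin(l)*Z
    return np.c_[hx,np.cross(hz,hx),hz]
def model(v,c):
    O=np.array([v[0],v[1],.085]);H=axes(v[2]);h,a=v[3],v[4]
    P=lambda X:proj(c,np.asarray(X)@H.T+O)
    k=np.array([np.sin(a),np.cos(a)])*.075
    return dict(hub=ext(P(circ(0,0,h,.024))),col=ext(P(circ(0,0,h+.0155,.010))),knob=ext(P(circ(k[0],k[1],h+.024,.008))),idx=P([[0,-.055,-.0235]])[0])
E
python3 - <<'E'
from fit import *
np.set_printoptions(precision=4,suppress=True)
e=json.load(open("e.json"));c=cam("wrist",{"tcp_pos":np.array(e["p"]),"orientation":np.array(e["q"])})
def zz(l,r,t,b,x0,y0): return np.array([l/4+x0,r/4+x0,t/4+y0,b/4+y0])-.4
ob=dict(hub=zz(86,380,64,369,260,60),col=zz(167,297,155,287,260,60),knob=zz(30,138,40,160,170,40),idx=np.array([543/4+260,221/4+60])-.4)
w=dict(hub=1,col=1,knob=1,idx=1.5)
f=lambda v:np.concatenate([(model(v,c)[k]-ob[k])*w[k] for k in ob])
s=least_squares(f,[.583,-.063,1.2566,.005,.38],x_scale=[.01,.01,.1,.01,.1]);print(s.x,np.degrees(s.x[[2,4]]));
m=model(s.x,c)
for k in ob: print(k,m[k]-ob[k])
# with free z of camera/O shift
def f2(v):
    K,d,R,t=c; c2=(K,d,R,t+v[5:8]); return np.concatenate([np.concatenate([(model(v,c2)[k]-ob[k])*w[k] for k in ob]),v[5:8]/.002*.5])
s2=least_squares(f2,np.r_[s.x,0,0,0],x_scale=[.01,.01,.1,.01,.1,.002,.002,.002]);print(s2.x,s2.cost,s.cost)
J=s2.jac;print("sd",np.sqrt(np.diag(np.linalg.inv(J.T@J)))*.5)
E
```

```text
[ 0.5816 -0.0651  1.2484 -0.0011  0.3626] [71.5302 20.7748]
hub [-0.6354  0.1879 -0.3917  0.3358]
col [-0.5871  0.2093 -0.8913  0.5735]
knob [-0.5232  1.4413 -0.3569  0.6405]
idx [-0.1039  0.067 ]
[ 0.5815 -0.0653  1.249  -0.0015  0.3632 -0.     -0.0001 -0.0003] 2.5560043913651174 2.570058834846834
sd [0.002  0.0021 0.0056 0.0014 0.0064 0.002  0.0019 0.0011]
```

```bash
echo '{"yaw":1.249,"O":[0.5816,-0.0651,0.085]}'>head.json
python3 -c "
from h import *
go([-.0565,0,.029])
"
```

```text
shift [ 0.0494 -0.0002 -0.0055] turn [ 0.006 -0.     0.005] target [ 0.5615 -0.1253  0.0819] now head [-0.0621 -0.0005  0.0784]
```

drive_tool --moves '[[[0.02,0,-0.0055,0.006,0,0.005,255],[0.04,0,-0.0055,0.006,0,0.005,255],[0.049,0,-0.0055,0.006,0,0.005,255],[0.049,0,-0.0055,0.006,0,0.005,255],[0.049,0,-0.0055,0.006,0,0.005,255]]]'

```text
clock: 6.1
tcp_pos: [0.5622, -0.1258, 0.0832]
orientation: [0.293, 0.703, 0.506, -0.405]
wrist_force: [0.0, -0.3, 0.3]
finger_gap: 0.0065
```

```bash
cat > look.py <<'E'
import sys
from h import *
np.set_printoptions(precision=4,suppress=True)
def look(tag,box,fx,camn="wrist"):
    st=readout.get_state()
    im=cams.read_camera(camn); x0,x1,y0,y1=box
    cv2.imwrite(f"pics/{tag}.png",im); cv2.imwrite(f"pics/{tag}_z.png",cv2.resize(im[y0:y1,x0:x1],None,fx=fx,fy=fx,interpolation=cv2.INTER_CUBIC))
    O,H=head();R=q2R(st["orientation"]); print("head tcp",H.T@(st["tcp_pos"]-O),"F head",H.T@st["wrist_force"],"clock",st["clock"],"gap",st["finger_gap"])
E
python3 -c "
from look import *
look('f',(240,400,60,230),3.5)
look('fs',(260,340,150,230),7,'scene')
go([-.0555,0,.0262])
"
```

```text
head tcp [-0.0561 -0.0008  0.0303] F head [-0.1108 -0.1047  0.353 ] clock 6.1 gap 0.006547537409097286
head tcp [-0.0563 -0.0009  0.0303] F head [-0.3186  0.8153 -0.5996] clock 6.15 gap 0.006288672536692374
shift [ 0.004  -0.0009 -0.001 ] turn [ 0.    -0.    -0.002] target [ 0.5623 -0.1231  0.0799] now head [-0.0565 -0.0009  0.0302]
```

View pics/f_z.png

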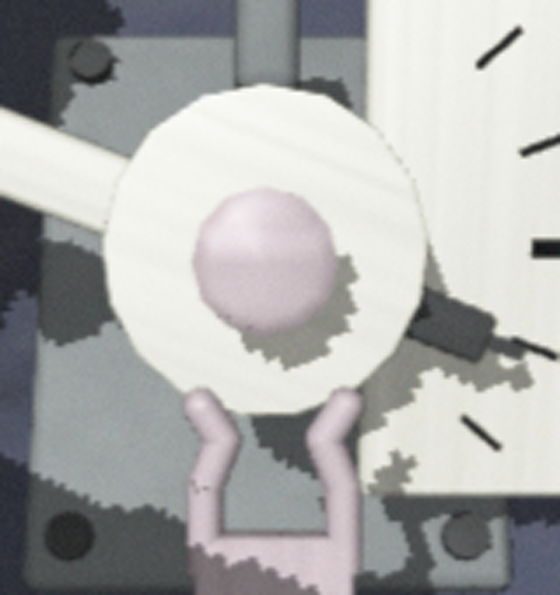

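View pics/fs_z.png

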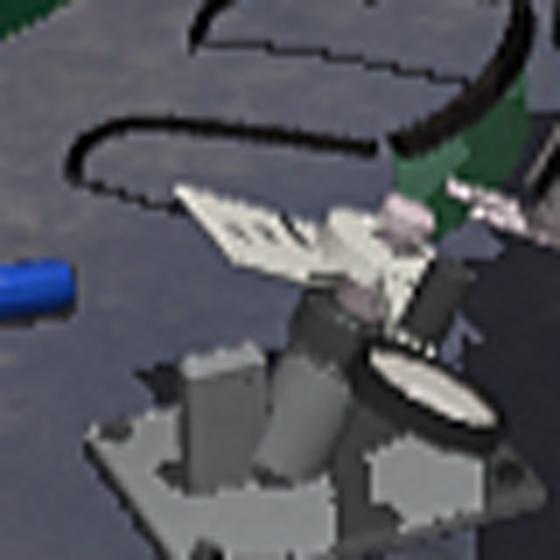

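drive_tool --moves '[[[0.002,-0.001,-0.001,0,0,-0.002,255],[0.004,-0.001,-0.001,0,0,-0.002,255],[0.006,-0.001,-0.001,0,0,-0.002,255],[0.008,-0.001,-0.001,0,0,-0.002,255],[0.01,-0.001,-0.001,0,0,-0.002,255]]]'

```text
clock: 6.82
tcp_pos: [0.563, -0.1201, 0.0746]
orientation: [0.292, 0.702, 0.507, -0.406]
wrist_force: [-0.4, -0.8, -1.0]
finger_gap: 0.0061
```

```bash
python3 -c "
from look import *
go([-.0555,0,.017])
st=readout.get_state();O,H=head();print(H.T@st['wrist_force'])"
```

```text
shift [0.003  0.0002 0.    ] turn [ 0.    -0.     0.001] target [ 0.5637 -0.1188  0.072 ] now head [-0.0555  0.0002  0.02  ]
[-1.3038  0.0778 -0.4453]
```

Underside is at about z=10 mm in the head frame, with no contact yet. Continuing down in 1 mm rows.

drive_tool --moves '[[[0.001,0,0,0,0,0,255],[0.002,0,0,0,0,0,255],[0.003,0,0,0,0,0,255],[0.004,0,0,0,0,0,255],[0.004,0,0,0,0,0,255]]]'

```text
clock: 7.45
tcp_pos: [0.5636, -0.1181, 0.0711]
orientation: [0.292, 0.702, 0.507, -0.406]
wrist_force: [-0.4, -0.7, -1.1]
finger_gap: 0.0062
```

```bash
python3 -c "
from look import *
look('g',(240,400,60,230),3.5)
go([-.0555,0,.012])"
```

```text
head tcp [-0.0555  0.0003  0.0159] F head [-1.2443  0.1915 -0.5493] clock 7.45 gap 0.006182577825237731
shift [0.004  0.0003 0.    ] turn [ 0.    -0.     0.001] target [ 0.5645 -0.1164  0.0676] now head [-0.0555  0.0003  0.016 ]
```

View pics/g_z.png

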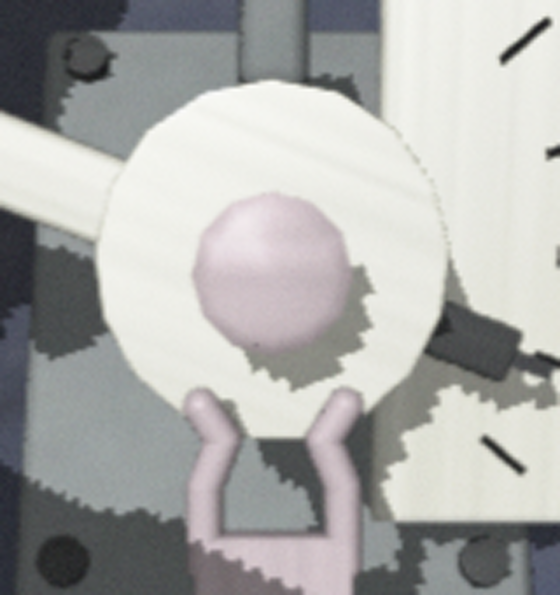

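drive_tool --moves '[[[0.001,0,0,0,0,0,255],[0.002,0,0,0,0,0,255],[0.003,0,0,0,0,0,255],[0.003,0,0,0,0,0,255],[0.003,0,0,0,0,0,255]]]'

```text
clock: 8.12
tcp_pos: [0.5641, -0.1168, 0.0685]
orientation: [0.292, 0.702, 0.507, -0.406]
wrist_force: [0.1, 0.1, -0.4]
finger_gap: 0.0063
```

```bash
python3 -c "
from look import *
go([-.0555,0,.012])
st=readout.get_state();O,H=head();print(H.T@st['wrist_force'],H.T@st['ft_torque'])"
```

```text
shift [0.001  0.0002 0.    ] turn [ 0.    -0.     0.001] target [ 0.5645 -0.1164  0.0676] now head [-0.0555  0.0002  0.013 ]
[-0.0785 -0.0417 -0.3945] [-0.0018  0.5153  0.0008]
```

drive_tool --moves '[[[0.0005,0,0,0,0,0,255],[0.001,0,0,0,0,0,255],[0.0015,0,0,0,0,0,255],[0.002,0,0,0,0,0,255],[0.002,0,0,0,0,0,255]]]'

```text
clock: 8.75
tcp_pos: [0.5644, -0.1158, 0.0667]
orientation: [0.292, 0.702, 0.507, -0.406]
wrist_force: [-0.3, 0.1, -0.8]
finger_gap: 0.0062
```

```bash
python3 -c "
from look import *
go([-.0555,0,.010])
st=readout.get_state();O,H=head();print(H.T@st['wrist_force'],H.T@st['ft_torque'])"
```

```text
shift [0.0009 0.0003 0.    ] turn [ 0.    -0.     0.001] target [ 0.5648 -0.1154  0.0659] now head [-0.0555  0.0003  0.0109]
[-0.4234  0.274  -0.6977] [-0.0567  0.5319  0.0167]
```

drive_tool --moves '[[[0.0005,0,0,0,0,0,255],[0.001,0,0,0,0,0,255],[0.0015,0,0,0,0,0,255],[0.0015,0,0,0,0,0,255],[0.0015,0,0,0,0,0,255]]]'

```text
clock: 9.38
tcp_pos: [0.5647, -0.1156, 0.0661]
orientation: [0.292, 0.703, 0.506, -0.406]
wrist_force: [-3.5, -3.4, 6.6]
finger_gap: 0.0062
```

```bash
python3 -c "
from look import *
look('i',(240,400,60,230),3.5)
look('is',(260,340,150,230),7,'scene')
st=readout.get_state();O,H=head();print(H.T@st['wrist_force'],H.T@st['ft_torque'])"
```

```text
head tcp [-0.0556  0.      0.0102] F head [-0.5165  2.2681  7.8823] clock 9.375 gap 0.006184138858888573
head tcp [-0.0556  0.      0.0102] F head [-0.9622  2.351   6.5671] clock 9.425 gap 0.006304558841026133
[-1.4507  1.8208  7.1775] [0.492  0.4279 0.067 ]
```

View pics/i_z.png

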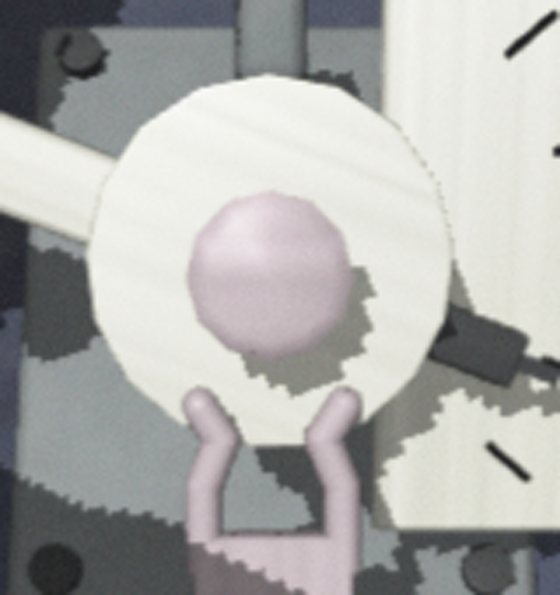

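View pics/is_z.png

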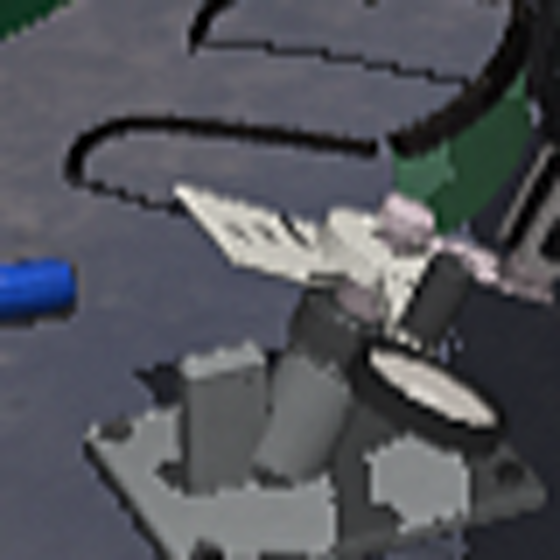

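Contact is about 7 N at TCP z=10.2 mm, so the hub face is at head z≈0 (sight gives −1±1.5 mm, in agreement). I'll raise 1.2 mm and push on in steps.

```bash
python3 -c "
from look import *
go([-.0405,.0005,.0116])"
```

```text
shift [-0.0014 -0.0005 -0.0151] turn [ 0.  0. -0.] target [ 0.5682 -0.1037  0.0748] now head [-0.0556  0.      0.0102]
```

drive_tool --moves '[[[-0.0014,-0.0005,0,0,0,0,255],[-0.0014,-0.0005,-0.004,0,0,0,255],[-0.0014,-0.0005,-0.008,0,0,0,255],[-0.0014,-0.0005,-0.011,0,0,0,255],[-0.0014,-0.0005,-0.011,0,0,0,255]]]'

```text
clock: 10.1
tcp_pos: [0.5672, -0.1067, 0.0729]
orientation: [0.293, 0.702, 0.506, -0.406]
wrist_force: [-0.7, 0.4, 0.6]
finger_gap: 0.0064
```

```bash
python3 -c "
from look import *
look('j',(240,400,60,230),3.5)
go([-.0275,.0005,.0116])"
```

```text
head tcp [-0.0442  0.0005  0.0115] F head [0.4271 0.7734 0.4052] clock 10.1 gap 0.006444650343679874
shift [-0.0001  0.     -0.0169] turn [0. 0. 0.] target [ 0.5718 -0.093   0.0813] now head [-0.0444  0.0005  0.0115]
```

View pics/j_z.png

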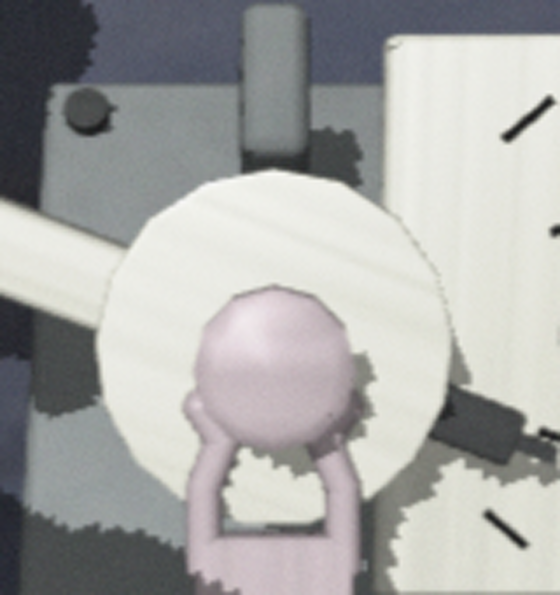

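Jaws are under the collar, centred, with no force. Pushing home.

drive_tool --moves '[[[0,0,-0.004,0,0,0,255],[0,0,-0.008,0,0,0,255],[0,0,-0.012,0,0,0,255],[0,0,-0.016,0,0,0,255],[0,0,-0.018,0,0,0,255]]]'

```text
clock: 10.78
tcp_pos: [0.5721, -0.092, 0.0819]
orientation: [0.293, 0.702, 0.506, -0.406]
wrist_force: [-2.1, -2.8, -1.5]
finger_gap: 0.0066
```

```bash
python3 -c "
from look import *
look('k',(240,400,60,230),3.5)
go([-.0275,.0005,.0116])"
```

```text
head tcp [-0.0262  0.0005  0.0116] F head [-3.6398  1.1075  0.367 ] clock 10.775 gap 0.006574028961338502
shift [0.     0.     0.0012] turn [0.001 0.001 0.   ] target [ 0.5718 -0.093   0.0813] now head [-0.0263  0.0005  0.0116]
```

View pics/k_z.png

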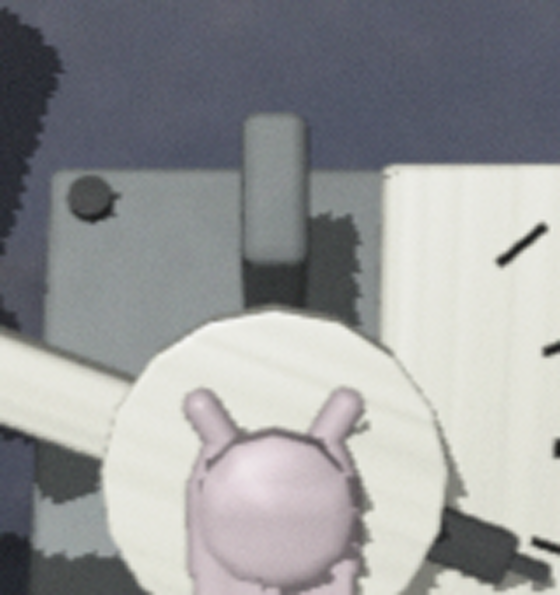

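drive_tool --moves '[[[0,0,-0.001,0,0,0,255],[0,0,-0.002,0,0,0,255],[0,0,-0.003,0,0,0,255],[0,0,-0.003,0,0,0,255],[0,0,-0.003,0,0,0,255]]]'

```text
clock: 11.45
tcp_pos: [0.5722, -0.0917, 0.0823]
orientation: [0.294, 0.701, 0.505, -0.408]
wrist_force: [-3.6, -8.2, -4.6]
finger_gap: 0.0064
```

```bash
python3 -c "
from look import *
look('l',(240,400,60,230),3.5)
go([-.0275,.0005,.0116])"
```

```text
head tcp [-0.0258  0.0005  0.0118] F head [-10.0539   0.8374   0.4465] clock 11.45 gap 0.006402751407727794
shift [0.0002 0.     0.0017] turn [-0.001  0.006  0.   ] target [ 0.5718 -0.093   0.0813] now head [-0.0258  0.0005  0.0118]
```

View pics/l_z.png

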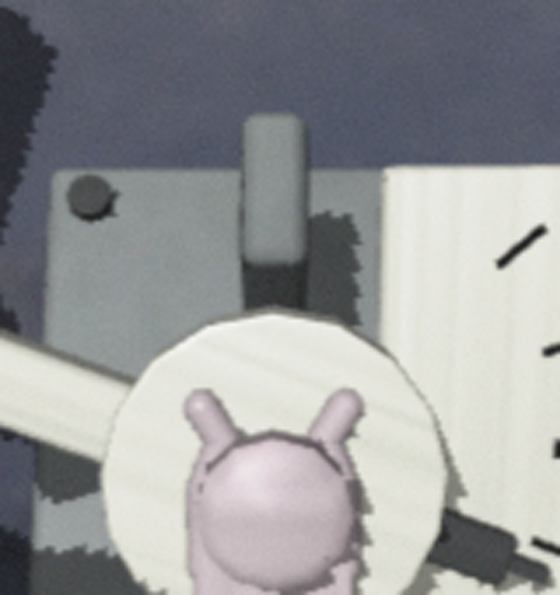

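The clip is against its stop: 10 N for 0.5 mm of travel, and the jaw tips sit where the home pose predicts. Releasing it and retracting along the spindle axis.

drive_tool --moves '[[[0,0,0.001,0,0,0,255],[0,0,0.001,0,0,0,140],[0,0,0.001,0,0,0,140],[0,0,0.001,0,0,0,140],[-0.002,0,0.001,0,0,0,140]]]'

```text
clock: 12.12
tcp_pos: [0.5715, -0.0932, 0.0836]
orientation: [0.294, 0.701, 0.506, -0.408]
wrist_force: [0.5, 0.3, -0.1]
finger_gap: 0.0383
```

drive_tool --moves '[[[-0.02,0,0.001,0,0,0,140],[-0.05,0,0.001,0,0,0,140],[-0.07,0,0.001,0,0,0,140],[-0.07,0,0.001,0,0,0,140],[-0.07,0,0.001,0,0,0,140]]]'

```text
clock: 12.75
tcp_pos: [0.5601, -0.1265, 0.1433]
orientation: [0.293, 0.701, 0.506, -0.408]
wrist_force: [-0.4, 0.2, -0.3]
finger_gap: 0.0385
```

```bash
python3 -c "
from look import *
look('m',(160,420,40,240),3)
look('ms',(260,340,150,230),7,'scene')"
```

```text
head tcp [-0.0272  0.001   0.083 ] F head [-0.0724  0.4441 -0.3001] clock 12.75 gap 0.038527553062605115
head tcp [-0.0271  0.0012  0.0827] F head [-0.1551  0.2289  0.083 ] clock 12.8 gap 0.03851731483346892
```

View pics/m_z.png

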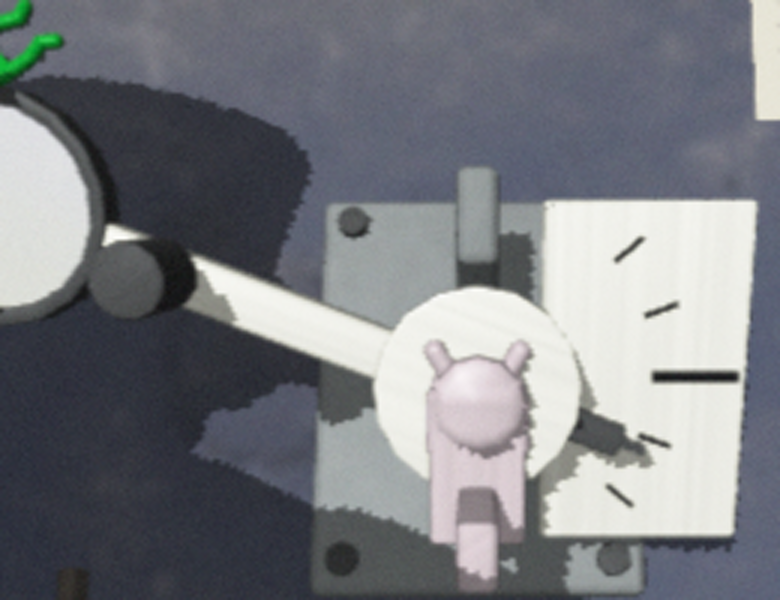

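View pics/ms_z.png

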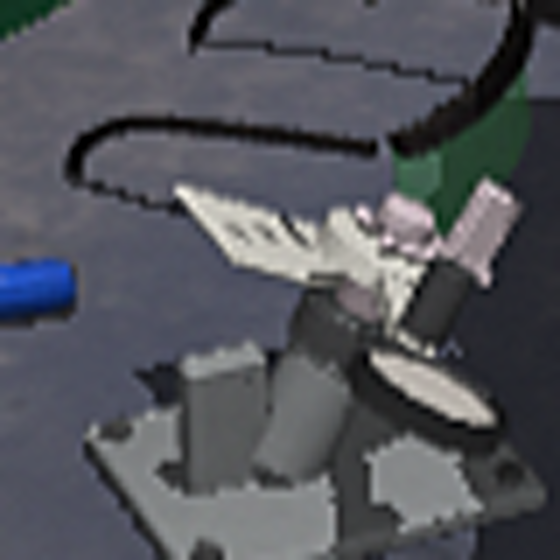

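Run:
```python
from fit import *
np.set_printoptions(precision=4,suppress=True)
c=cam("wrist")
def zz(l,r,t,b): return np.array([l/3+160,r/3+160,t/3+40,b/3+40])-.33
ob=dict(hub=zz(373,581,286,0),col=zz(430,527,358,453),knob=zz(88,165,240,320),idx=np.array([695.5/3+160,377/3+40])-.33)
w=dict(hub=np.array([1,1,1,0]),col=1,knob=1,idx=1.5)
f=lambda v:np.concatenate([(model(v,c)[k]-ob[k])*w[k] for k in ob])
s=least_squares(f,[.583,-.063,1.2566,.005,.38],x_scale=[.01,.01,.1,.01,.1]);print(s.x,np.degrees(s.x[[2,4]]));
m=model(s.x,c)
for k in ob: print(k,(m[k]-ob[k])*w[k])
f3=lambda v:f(np.r_[v[:3],0.0005,v[3]])
s=least_squares(f3,[.583,-.063,1.2566,.38]);print(s.x)
go([.0266,.0701,.080],[-np.pi/2,0,0])
```

```text
[ 0.5813 -0.0651  1.2504 -0.0005  0.3681] [71.6421 21.0931]
hub [0.0939 0.3718 0.298  0.    ]
col [ 0.4172 -0.8794  0.3856 -0.6686]
knob [-0.6692  0.5948 -0.3193  0.3249]
idx [ 0.0853 -0.0162]
[ 0.5814 -0.0651  1.2487  0.3669]
shift [ 0.0025 -0.0688 -0.0536] turn [-1.572  0.002  0.006] target [ 0.5097 -0.059   0.1676] now head [-0.0271  0.0013  0.0826]
```

drive_tool --moves '[[[0,-0.014,-0.01,-0.18,0,0,140],[0,-0.028,-0.02,-0.36,0,0,140],[0,-0.042,-0.03,-0.54,0,0,140],[0,-0.056,-0.04,-0.72,0,0,140],[0,-0.068,-0.053,-0.9,0,0,140]]]' --squeeze 25

```text
clock: 13.48
tcp_pos: [0.509, -0.0599, 0.1687]
orientation: [0.569, 0.502, 0.634, -0.145]
wrist_force: [-0.1, 0.2, 0.7]
finger_gap: 0.0385
```

```bash
python3 -c "
from look import *
go([.0268,.0700,.070],[-np.pi/2,0,0])"
```

```text
shift [0.0115 0.0008 0.0001] turn [-0.666 -0.002  0.006] target [ 0.5115 -0.0541  0.159 ] now head [0.0263 0.0705 0.0815]
```

drive_tool --moves '[[[0,0.0008,0,-0.18,0,0,140],[0,0.0008,0,-0.36,0,0.003,140],[0.005,0.0008,0,-0.54,0,0.005,140],[0.01,0.0008,0,-0.666,-0.002,0.006,140],[0.0115,0.0008,0,-0.666,-0.002,0.006,140]]]'

```text
clock: 14.1
tcp_pos: [0.5109, -0.0533, 0.1582]
orientation: [0.703, 0.291, 0.646, 0.071]
wrist_force: [-0.0, -0.4, -0.7]
finger_gap: 0.0384
```

```bash
python3 -c "
from look import *
look('n',(160,480,20,270),2.4)
go([.0268,.0700,.007],[-np.pi/2,0,0])"
```

```text
head tcp [0.0269 0.0708 0.0689] F head [-0.7142 -0.1045 -0.4363] clock 14.1 gap 0.03839521644061212
shift [ 0.062  -0.0002  0.0008] turn [-0.003 -0.002 -0.001] target [ 0.5214 -0.0243  0.1045] now head [0.0269 0.0707 0.069 ]
```

View pics/n_z.png

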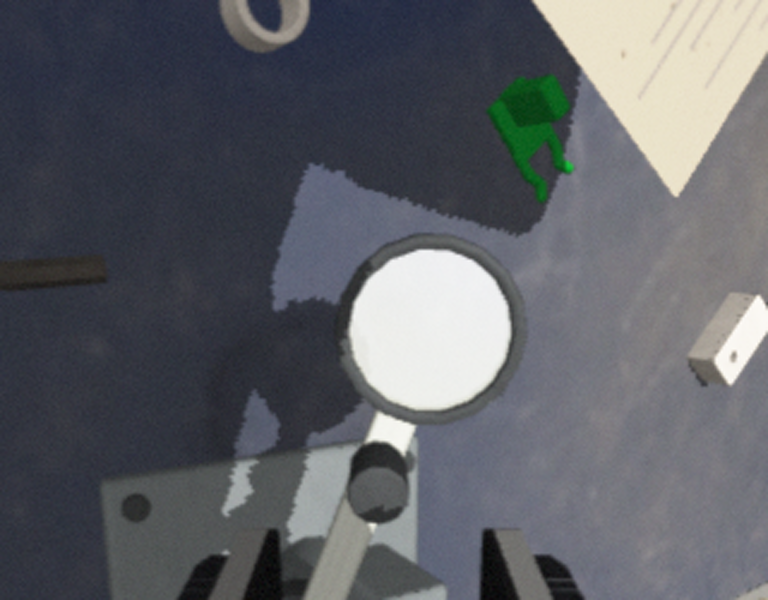

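drive_tool --moves '[[[0.025,0,0.0008,0,0,0,140],[0.05,0,0.0008,0,0,0,140],[0.061,0,0.0008,0,0,0,140],[0.061,0,0.0008,0,0,0,140],[0.061,0,0.0008,0,0,0,140]]]'

```text
clock: 14.78
tcp_pos: [0.5217, -0.0251, 0.1061]
orientation: [0.703, 0.291, 0.645, 0.071]
wrist_force: [0.3, 0.2, 0.8]
finger_gap: 0.0385
```

drive_tool --moves '[[[0,0,0,0,0,0,255],[0,0,0,0,0,0,255],[0,0,0,0,0,0,255],[0,0,0,0,0,0,255],[0,0,0,0,0,0,255]]]' --squeeze 25

```text
clock: 15.4
tcp_pos: [0.5223, -0.0257, 0.1065]
orientation: [0.703, 0.291, 0.645, 0.07]
wrist_force: [-1.1, -5.5, 4.0]
finger_gap: 0.0149
```

```bash
python3 -c "
from look import *
look('o',(160,480,150,400),2.4)
go([0,.0750,.008],[-np.pi/2,0,0])"
```

```text
head tcp [0.0269 0.0687 0.0093] F head [-2.8221 -0.6802  6.2046] clock 15.4 gap 0.014855749957570644
shift [ 0.0013 -0.0269 -0.0062] turn [-0.002  0.001  0.   ] target [ 0.5092 -0.0452  0.0919] now head [0.0269 0.0687 0.0093]
```

View pics/o_z.png

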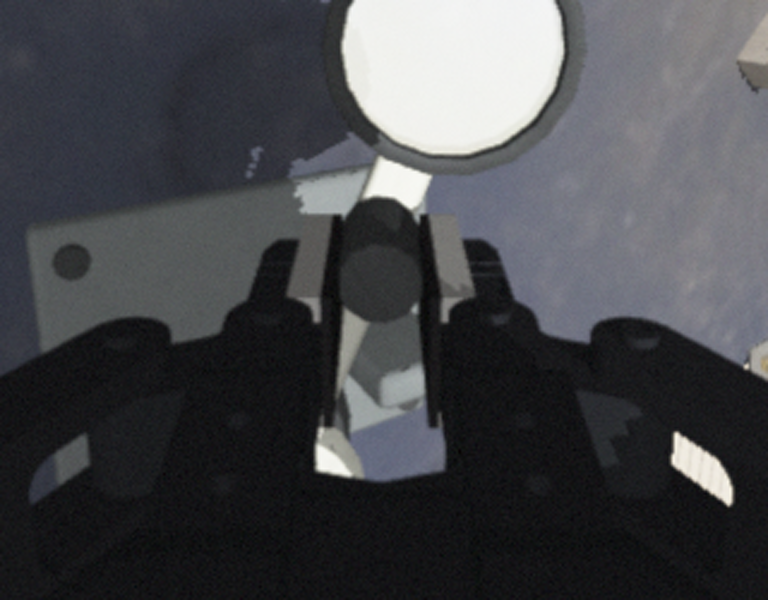

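drive_tool --moves '[[[-0.001,-0.0055,-0.002,0,0,0,255],[-0.001,-0.0105,-0.0035,0,0,0,255],[-0.001,-0.0164,-0.005,0,0,0,255],[-0.001,-0.0217,-0.006,0,0,0,255],[-0.001,-0.0255,-0.0062,0,0,0,255]]]'

```text
clock: 16.08
tcp_pos: [0.5082, -0.0446, 0.0942]
orientation: [0.703, 0.291, 0.645, 0.071]
wrist_force: [-0.4, 4.8, 2.3]
finger_gap: 0.0146
```

```bash
python3 -c "
from look import *
go([0,.0750,.009],[-np.pi/2,0,0])
look('ps',(250,350,150,250),6,'scene')"
```

```text
shift [ 0.0008 -0.0013  0.0012] turn [-0.003 -0.002 -0.001] target [ 0.509  -0.0456  0.0928] now head [0.0013 0.0761 0.0098]
head tcp [0.0013 0.0761 0.0098] F head [ 4.9844  1.8529 -0.2567] clock 16.075 gap 0.014591573847923285
```

View pics/ps_z.png

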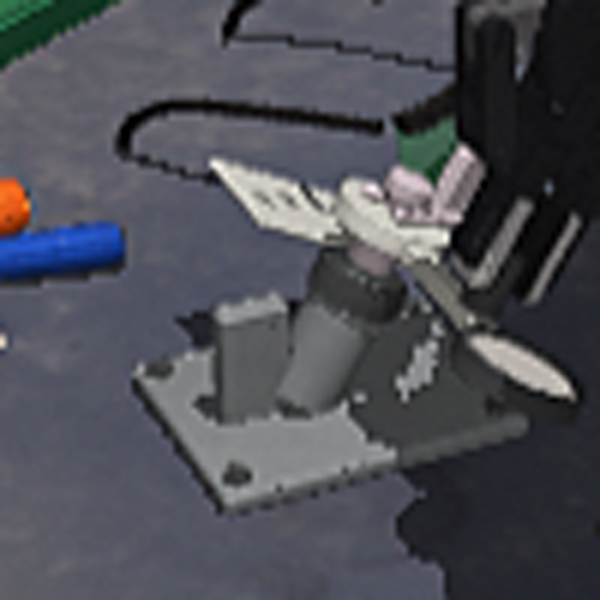

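drive_tool --moves '[[[0,-0.0013,0.0005,0,0,0,255],[0,-0.0013,0.0005,0,0,0,255],[0,-0.0013,0.0005,0,0,0,255],[0,-0.0013,0.0005,0,0,0,255],[0,-0.0013,0.0005,0,0,0,255]]]'

```text
clock: 16.75
tcp_pos: [0.5077, -0.046, 0.0932]
orientation: [0.702, 0.291, 0.646, 0.07]
wrist_force: [-3.4, 2.4, 4.2]
finger_gap: 0.0149
```

drive_tool --moves '[[[0,0,0,0,0,0,150],[0,0,0,0,0,0,150],[0,0,0,0,0,0,150],[-0.005,0,0,0,0,0,150],[-0.03,0,0,0,0,0,150]]]'

```text
clock: 17.38
tcp_pos: [0.5021, -0.0596, 0.1186]
orientation: [0.701, 0.292, 0.647, 0.071]
wrist_force: [0.6, -0.4, 0.1]
finger_gap: 0.0354
```

drive_tool --moves '[[[-0.04,0,0.01,0,0,0,150],[-0.06,0,0.03,0.1,0,0,150],[-0.06,0,0.05,0.2,0,0,150],[-0.06,-0.01,0.06,0.3,0,0,150],[-0.06,-0.02,0.06,0.4,0,0,150]]]'

```text
clock: 18.0
tcp_pos: [0.5449, -0.1245, 0.1603]
orientation: [0.629, 0.426, 0.648, -0.06]
wrist_force: [0.1, 0.2, 0.1]
finger_gap: 0.035
```

```bash
python3 -c "
from look import *
go([-.05,0,.09])
look('q',(160,480,20,270),2.4)"
```

```text
shift [ 0.0091 -0.0201  0.0261] turn [ 1.164 -0.002  0.004] target [ 0.5537 -0.1489  0.1379] now head [-0.0212  0.016   0.0992]
head tcp [-0.0212  0.016   0.0992] F head [ 0.2424  0.0214 -0.0393] clock 18.0 gap 0.035037017416638006
```

View pics/q_z.png

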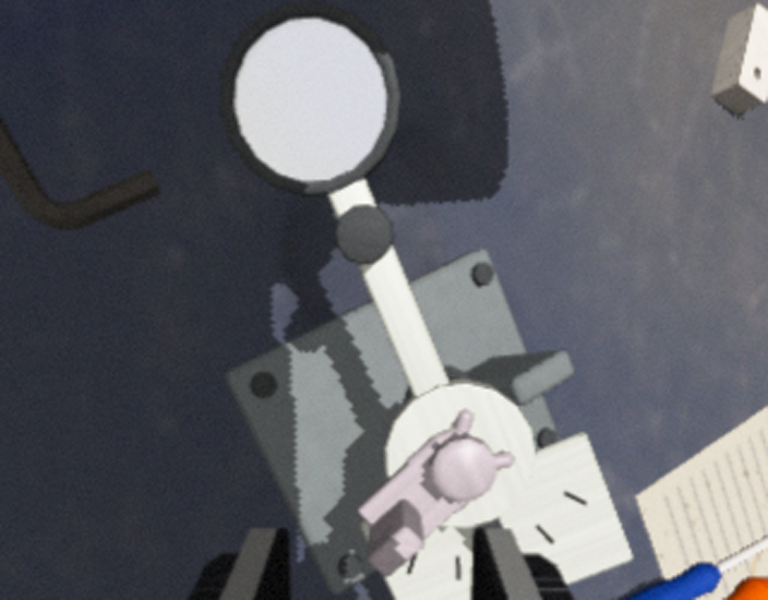

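drive_tool --moves '[[[0,-0.004,0.005,0.18,0,0,150],[0,-0.008,0.01,0.36,0,0,150],[0,-0.012,0.015,0.54,0,0,150],[0,-0.016,0.02,0.72,0,0,150],[0,-0.02,0.026,0.9,0,0,150]]]'

```text
clock: 18.68
tcp_pos: [0.5513, -0.1539, 0.1452]
orientation: [0.378, 0.659, 0.556, -0.339]
wrist_force: [-0.3, 0.4, -0.2]
finger_gap: 0.0352
```

drive_tool --moves '[[[0,0,0,0.18,0,0,150],[0,0,0,0.264,0,0,150],[0,0,0,0.264,0,0,150],[0,0,0,0.264,0,0,150],[0,0,0,0.264,0,0,150]]]'

```text
clock: 19.3
tcp_pos: [0.5513, -0.1538, 0.1453]
orientation: [0.289, 0.702, 0.506, -0.409]
wrist_force: [0.8, 0.3, -0.8]
finger_gap: 0.0353
```

```bash
python3 -c "
from look import *
look('r',(160,440,40,240),2.8)
im=cv2.imread('pics/r.png')
cv2.imwrite('pics/r_zz.png',cv2.resize(im[70:170,280:430],None,fx=5,fy=5,interpolation=cv2.INTER_CUBIC))"
```

```text
head tcp [-0.0511  0.0007  0.0991] F head [ 0.0938 -0.6982 -0.9592] clock 19.3 gap 0.035264367413534135
```

View pics/r_z.png

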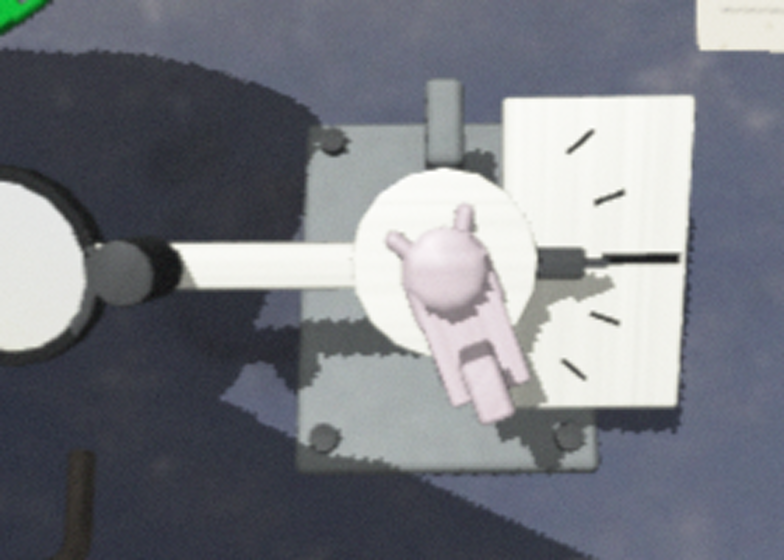

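View pics/r_zz.png

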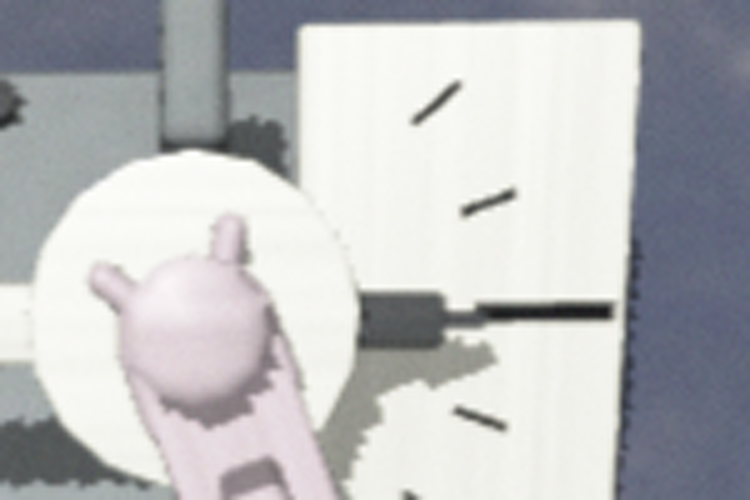

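Run:
```python
from fit import *
np.set_printoptions(precision=4,suppress=True)
c=cam("wrist")
def zz(l,r,t,b,f=2.8,x0=160,y0=40): return np.array([l/f+x0,r/f+x0,t/f+y0,b/f+y0])-.33
ob=dict(hub=zz(354,539,168,0),col=zz(402,487,227,311),knob=zz(87,152,239,305),idx=np.array([545/5+280,311/5+70])-.4)
w=dict(hub=np.array([1,1,1,0]),col=1,knob=1,idx=np.array([1.,2]))
f=lambda v:np.concatenate([(model(v,c)[k]-ob[k])*w[k] for k in ob])
s=least_squares(f,[.583,-.063,1.2566,.002,.0],x_scale=[.01,.01,.1,.01,.1]);print(s.x,np.degrees(s.x[[2,4]]));
m=model(s.x,c)
for k in ob: print(k,(m[k]-ob[k])*w[k])
J=s.jac;print("sd",np.sqrt(np.diag(np.linalg.inv(J.T@J)))*.5)
for v in (s.x,np.array([.5814,-.0651,1.249,0,0])):
  O=np.array([v[0],v[1],.085]);H=axes(v[2])
  z=lambda X:((proj(c,np.array(X)@H.T+O)+.4-[280,70])*5).round(1).tolist()
  for zp in (-.003,-.01,-.015,-.02): print(zp,"pointer row a=0 r30,40,46",z([[0,-.030,zp],[0,-.040,zp],[0,-.046,zp]]),"idx",z([[0,-.055,-.0235]]))
```

```text
[ 0.5818 -0.0653  1.2516  0.0004  0.0087] [71.7096  0.4998]
hub [-0.9567 -0.0677 -0.2125  0.    ]
col [ 0.4575 -0.1278 -0.1394  0.1727]
knob [-0.5327  1.1052 -0.7951  0.7899]
idx [0.0447 0.112 ]
sd [0.0002 0.0002 0.0054 0.0008 0.0075]
-0.003 pointer row a=0 r30,40,46 [[401.6, 320.9], [470.5, 320.1], [511.9, 319.6]] idx [[545.2, 311.3]]
-0.01 pointer row a=0 r30,40,46 [[396.0, 318.0], [463.0, 317.3], [503.2, 316.9]] idx [[545.2, 311.3]]
-0.015 pointer row a=0 r30,40,46 [[392.2, 316.1], [457.9, 315.4], [497.4, 315.0]] idx [[545.2, 311.3]]
-0.02 pointer row a=0 r30,40,46 [[388.5, 314.3], [453.0, 313.6], [491.7, 313.2]] idx [[545.2, 311.3]]
-0.003 pointer row a=0 r30,40,46 [[398.6, 320.7], [467.5, 320.1], [508.9, 319.8]] idx [[542.7, 311.5]]
-0.01 pointer row a=0 r30,40,46 [[393.1, 317.9], [460.2, 317.4], [500.4, 317.0]] idx [[542.7, 311.5]]
-0.015 pointer row a=0 r30,40,46 [[389.4, 316.0], [455.2, 315.4], [494.6, 315.1]] idx [[542.7, 311.5]]
-0.02 pointer row a=0 r30,40,46 [[385.9, 314.2], [450.3, 313.6], [489.1, 313.3]] idx [[542.7, 311.5]]
```

```bash
python3 -c "
from look import *
go([-.065,-.03,.065])"
```

```text
shift [0.034  0.031  0.0137] turn [-0.008  0.     0.005] target [ 0.582  -0.1588  0.1088] now head [-0.0511  0.0007  0.0991]
```

drive_tool --moves '[[[0.017,0.016,0.007,-0.008,0,0.005,150],[0.034,0.031,0.0137,-0.008,0,0.005,150],[0.034,0.031,0.0137,-0.008,0,0.005,150],[0.034,0.031,0.0137,-0.008,0,0.005,150],[0.034,0.031,0.0137,-0.008,0,0.005,150]]]'

```text
clock: 19.98
tcp_pos: [0.582, -0.1589, 0.1092]
orientation: [0.293, 0.703, 0.506, -0.406]
wrist_force: [-1.4, 0.2, -0.2]
finger_gap: 0.0354
```

```bash
python3 -c "
from look import *
look('t',(230,410,60,180),4)
c=cam('wrist');O,H=head();print('cam head',H.T@(-c[2].T@c[3]-O))
z=lambda X:((proj(c,np.array(X)@H.T+O)+.4-[230,60])*4).round(1).tolist()
print(z([[0,-.030,-.003],[0,-.04,-.01],[0,-.055,-.0235],[0,0,.0155],[0,0,0]]))"
```

```text
head tcp [-0.0649 -0.0301  0.0654] F head [-0.3039  1.4397 -0.0612] clock 19.975 gap 0.035426963060398116
cam head [ 0.0008 -0.0304  0.2083]
[[348.8, 219.8], [411.6, 219.6], [496.6, 219.3], [135.7, 220.2], [151.8, 219.8]]
```

View pics/t_z.png

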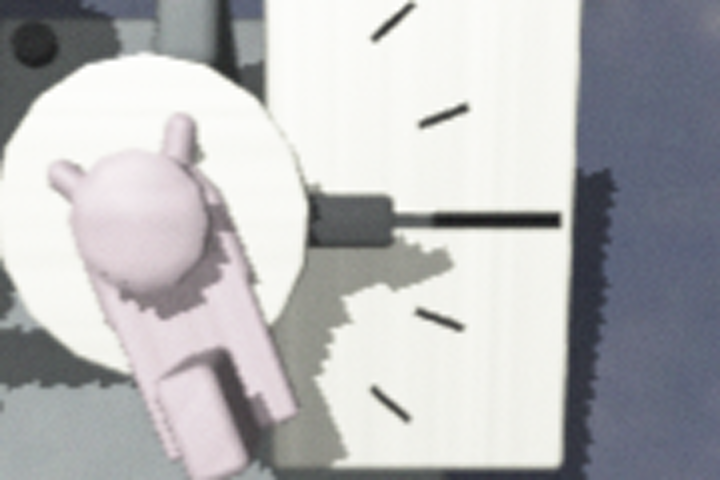

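Seen from straight above the index plane, the pointer tip and long index line both lie at row 219.5. I'll back off, check the small clip, and hand in.

drive_tool --moves '[[[-0.03,0,0,0,0,0,150],[-0.06,0,0,0,0,0,150],[-0.06,0,0,0,0,0,150],[-0.06,0,0,0,0,0,150],[-0.06,0,0,0,0,0,150]]]'

```text
clock: 20.65
tcp_pos: [0.572, -0.1865, 0.1603]
orientation: [0.292, 0.702, 0.507, -0.406]
wrist_force: [-0.8, -0.2, 0.4]
finger_gap: 0.0349
```

```bash
python3 -c "
from look import *
look('us',(230,450,140,300),3.4,'scene')
look('u',(160,480,20,270),2.4)"
```

```text
head tcp [-0.0647 -0.0293  0.1244] F head [-0.1725  0.7005  0.537 ] clock 20.65 gap 0.03494365367204418
head tcp [-0.0647 -0.0294  0.1244] F head [-0.7795  0.5751  0.3284] clock 20.7 gap 0.03489142476708229
```

View pics/us_z.png

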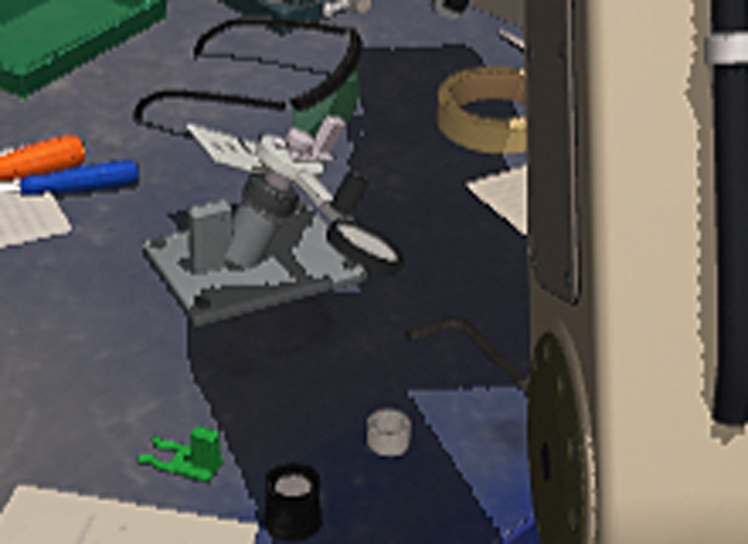

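View pics/u_z.png

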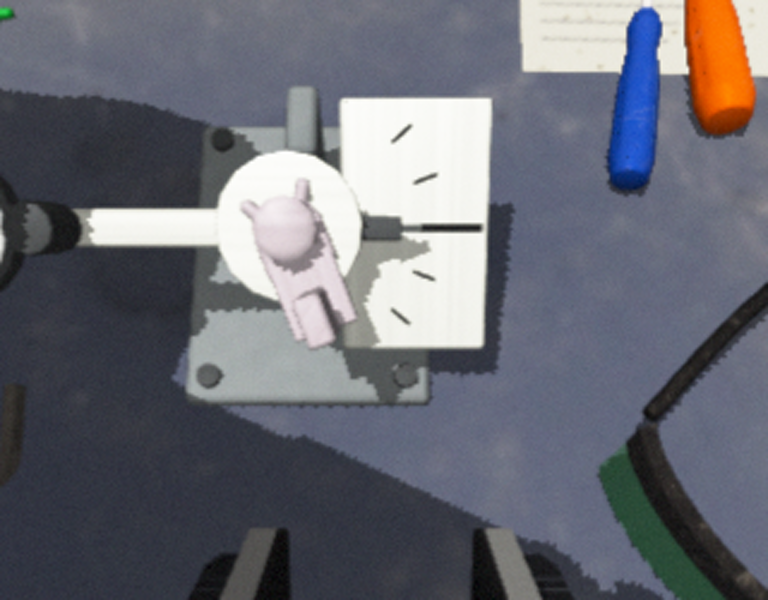

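The clip is on under the collar, the pointer is at the long line, and the gripper is clear of everything. The small clip isn't visible behind the arm, but nothing went near it.

```bash
python3 -c "
from workcell import env
print(env.hand_in())"
```

```text
the job is handed in; nothing more can be done
None
```

The larger clip is home in the spindle groove, the lens arm's pointer stands at the long index line, and the job is handed in. The robot's clock read about 20.7 s at the last check, and the gripper was touching nothing.

- **Clip:** I took the larger steel clip, which lay on the left-hand paper, by its tab. The hub face was at head z ≈ 0, by touch (7 N) and by the camera fit. I pushed the clip along the groove until it reached a hard stop: 10 N for 0.5 mm of travel. The jaw tips showed past the collar where the home position predicts, and I released it there. It turned with the hub during the swing, as allowed.
- **Lens arm:** I gripped the knob and swung the arm from about 21° to zero. Seen from straight above, the pointer tip and the index line lay on the same image row.
- **Checks that disagreed:** An earlier oblique view put the arm at 0.5°, within that view's ±0.5° error. The straight-down view shows the tongue's centre about 0.3° or less off the line.
- **Not checked:** The arm hid the smaller clip in the last scene picture. I never moved near it, so its place was not confirmed by sight at the end.

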